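# Fit the vent sleeve, then hold the solvent flask down in the refill dock

## Task

Get the repair bench's solvent dock ready: first push the metal sleeve onto the dock's spigot until it sits on the boss and let go of it. Then take the round flask, set it upright in the sprung ring and press it down, firmly but without forcing it, until the ring is at the bottom of its travel, and finish while still holding it pressed there. Do not tip the flask over, and leave the phone, dropper bottle, dish and screwdriver where they are.

Things in the scene. Friction and masses are not known exactly. Their poses are not given: they have to be found in the camera images.
- dock: Fixed grey refill dock, a plate 110 (x) x 250 (y) x 18 mm high; origin at the centre of its underside, z up. In its own frame the sprung ring is centred at y = +65 mm and the spigot at y = -65 mm, both at x = 0. Three steel guide posts with springs (tops at z = 76 mm, heads 12 mm wide) stand on a circle of radius 42 mm round the ring's centre.
- spigot_foot (a point): Foot of the dock's steel spigot, on its axis, where it leaves the round boss (34 mm diameter, its flat top at this point, 30 mm above the bench). The spigot is 14 mm in diameter and rises 35 mm above this point; its last 5 mm taper to 8 mm. Axes are those of the dock, z up.
- cradle (a joint): Travel of the sprung ring in m: 0 up at rest, growing as it is pressed straight down, hard stop at 0.016. Spring rate 500 N/m with 5 N preload (about 13 N at the bottom, some 10 N of it to be pushed by hand over the flask's weight). The flask's weight alone does not press it. Springs back when let go.
- cradle_centre (a point): Centre of the sprung ring, at the mid-height of its wire; moves with the ring (60 mm above the bench at rest, 44 mm fully pressed). The ring is a circle of 8 mm thick steel wire, 50 mm diameter at wire centre (42 mm clear inside). With the flask seated upright the flask's origin lies about 2.5 mm below this point, on the same vertical axis. Axes are those of the dock.
- flask: Loose round amber glass flask, about 220 g, standing upright on the bench on its small flat foot (30 mm diameter). Origin at the centre of its underside, z up through the neck. Ball 64 mm diameter with its centre 28 mm above the origin; straight neck 26 mm diameter from 58 to 108 mm, black stopper 25 mm diameter up to 115 mm. Rigid and closed.
- sleeve: Loose plain aluminium tube standing upright on the bench, about 40 g: 24 mm outside diameter, 17 mm bore open at both ends, 60 mm long. Origin at the centre of its lower end, z up along the bore; keep this end down. Seated, its origin coincides with the spigot foot.
- phone: Bystander: dark phone lying flat, 148 x 72 x 8 mm; origin at the centre of its underside. Leave alone.
- dropper: Bystander: small white dropper bottle, 32 mm diameter, 75 mm high; origin at the centre of its underside. Leave alone.
- dish: Bystander: small steel dish, 70 mm diameter, 22 mm high; origin at the centre of its underside. Leave alone.
- driver: Bystander: screwdriver lying on the bench, 150 mm long; origin at its middle underneath. Leave alone.
Things that resemble listed ones, but are neither listed nor needed, are in the scene too. What is shaped like the sleeve but green or red is not meant. Of the things that look like the flask, the larger one is meant.

How it is judged:
By the outcome, as a careful person would: the job done as asked, in the order asked, and still so for the second after the job is handed in, while the arm keeps its last pose, push and grip.
It also fails if it takes over 69 s, if anything falls off the work surface, if the arm or the gripper's body presses on something with over 40 N, if the wrist force passes 120 N, or if a joint passes its speed limit or range.

## Robot

A 6-joint arm with a two-finger parallel gripper is mounted at the origin on the work surface. World frame = base frame: x ahead of the robot, y to its left, z up, the work surface at z = 0. Lengths are in m, angles in rad, forces in N, time in s.
With the tool pointing down it reaches from about 0.425 to 0.95 m from the base axis. Payload 3.5 kg.
Tool frame: the origin (TCP) lies at the very end of the fingers, on their centre line; the grasp point (between the pads) lies 19 mm behind it (ctrl.grip_point_offset is the distance from the TCP to the grasp point, in m); z points along the fingers, y is the line along which they close (so a half turn about z gives the same grasp; the last joint's range is limited). The gripper opens to 85 mm and grips with 20 to 120 N. Pads are 22 mm wide; open, the fingers measure 114 mm over their backs; the gripper's body (76 mm by 85 mm) begins 54 mm behind the grasp point. The pads swing forward as they close: fully open they stand 13 mm farther back than shut.
Start: joints at [-1.368, 0.286, 1.577, -0, 1.279, -0.15], TCP at [0.233, -0.633, 0.231] pointing down, gripper open.
Joint ranges: [-2.77, 2.77], [-0.9, 2.22], [0.21, 2.48], [-1.53, 4.67], [0.24, 2.81], [-2.84, 2.84]. Speed limits (rad/s): [2.79, 2.79, 3.14, 3.14, 3.14, 3.14].

## Interface

Orientations are given as a unit quaternion [x, y, z, w].
In Python, from plant import telemetry, vision, ctrl gives the robot as it stands.
- The arm moves only by the tool arm_command, never from a script. Its argument "series" is one flat list of numbers, 7 for each row, row after row: the shift along the tool's x, y, z in cm, then the turn, a rotation vector about the tool's x, y, z in degrees, then the closure, from 0 (fully open) to 1 (shut). A call has 1 to 10 rows; each row is the pose to reach, as a shift and turn from the pose commanded when the call began, along the tool's axes at that moment; what a row does not reach only later rows make up. A row lasts 1/12 s, in which the tool goes at most 41.7 mm and 7.16 degrees, less where a joint would pass 70% of its speed; a pose out of reach is approached as far as the arm can. A call with a gripper value outside its range is refused whole. The fingers move at their own pace and stop on an object; "force" is the grip in N (left out, the last holds). Time passes only in rows, so rows that repeat a pose let the fingers close. It gives the time, the measured TCP pose, the force, the opening and the grip force at its end, in the units of the state.
- telemetry.get_state(): the state, without advancing time (a new reading comes with each control period).
- vision.read_camera(name): name is "scene" or "top"; returns a dict with "color" (384x512x3 uint8, blue, green, red), "K" (3x3 intrinsics, pixels), "D" ([k1, k2, p1, p2, k3] as OpenCV has them; the pictures are not rectified), "rvec" (rotation vector, rad) and "tvec" (3), from world to camera coordinates, as OpenCV has them. Camera axes: x right, y down, z forward; pixel columns grow to the right and rows downward; lengths in m; the calibration is good to about 2 mm. A picture is of the moment at which its call begins. There is no depth.
- ctrl.sign_off(): hands the job in; it is judged then, once.
The state is a dict: "time": time; "qpos": joint angles; "dq": joint speeds; "joint_efforts": joint torques, N m; "eef_pos": TCP position; "tcp_rot": TCP orientation; "contact_force": force on the tool from outside, world axes, zero at the start; "wrist_torque": the same for the moment, N m; "opening": opening from 0.0 (shut) to 1.0 (fully open); "finger_force": force on a finger pad.
Only numpy, scipy, OpenCV 4.12 (cv2) and the standard library are available. Lean on these libraries where they do the work, as an engineer would, in place of code of your own. Each camera call takes 0.05 s, during which the arm holds its last target. There are 200 camera calls.

## Working session

There is one attempt and no reset: what is moved stays moved. The work goes in short steps, Python scripts to look and compute and a tool call to move; the robot and the scene stay as the last step left them, time stands still between calls to the robot, and variables do not carry over. Pictures are saved under pics/ and viewed, at most 10 in all, crops included, and the job is handed in when it is done.

Besides the shell and the picture viewer there is one more tool, called after "Request:" in YAML: its name, and indented under it one key for each argument. arm_command: Moves the arm, as the interface text tells. Its arguments: {"type":"object","properties":{"series":{"type":"array","items":{"type":"number"}},"force":{"type":"number"}},"required":["series"]}

```bash
mkdir -p pics
cat > h.py <<'E'
import numpy as np, cv2
from plant import telemetry, vision, ctrl
from scipy.spatial.transform import Rotation as R
def snap(name,f):
    c=vision.read_camera(name); cv2.imwrite('pics/'+f,c['color']); return c
def ray(c,u,v):
    p=cv2.undistortPoints(np.array([[[u,v]]],float),c['K'],c['D'])[0,0]
    Rm=cv2.Rodrigues(np.array(c['rvec'],float))[0]; t=np.array(c['tvec'],float).ravel()
    return -Rm.T@t, Rm.T@np.array([p[0],p[1],1])
def at(c,u,v,z):
    o,d=ray(c,u,v); return o+d*(z-o[2])/d[2]
def proj(c,P):
    return cv2.projectPoints(np.array(P,float).reshape(-1,3),np.array(c['rvec'],float),np.array(c['tvec'],float),c['K'],c['D'])[0][:,0]
def crop(c,x0,y0,x1,y1,s,f):
    cv2.imwrite('pics/'+f,cv2.resize(c['color'][y0:y1,x0:x1],None,fx=s,fy=s,interpolation=cv2.INTER_CUBIC))
E
python3 - <<'E'
from h import *
a=snap('top','t0.png');b=snap('scene','s0.png')
for c in(a,b): print(ray(c,256,192),c['K'][0][0],c['D'])
cv2.imwrite('pics/both.png',cv2.resize(np.vstack([a['color'],b['color']]),(400,600)))
s=telemetry.get_state();print(s)
E
```

```text
(array([ 0.44917691, -0.02835155,  1.29397634]), array([ 0.0588399 ,  0.00329711, -0.99849606])) 453.20820789071064 [-0.0137808  0.         0.         0.         0.       ]
(array([ 1.2314034 , -0.30074751,  0.63380267]), array([-0.72982587,  0.3144056 , -0.60750006])) 383.3252573259153 [-0.02691396  0.          0.          0.          0.        ]
{'time': 0.1, 'qpos': array([-1.36803123e+00,  2.87092141e-01,  1.57801788e+00, -1.40712167e-05,
        1.27862861e+00, -1.49994584e-01]), 'dq': array([ 0.00032396, -0.00211048, -0.0040871 ,  0.00125586, -0.00150913,
       -0.00010985]), 'joint_efforts': array([ 6.60789683e-04, -4.07298231e+01, -2.93698686e+01, -1.61101379e-04,
        3.41009872e-03,  1.30828698e-05]), 'eef_pos': array([ 0.23311176, -0.63283542,  0.23008236]), 'tcp_rot': array([ 9.84484437e-01,  1.75468638e-01, -3.50407972e-05, -1.07244024e-03]), 'contact_force': array([ 0.72849072, -0.52879025,  0.4405453 ]), 'wrist_torque': array([ 0.0482903 ,  0.01195599, -0.04522582]), 'finger_force': 0.0, 'opening': 1.0000102728385554}
```

View pics/t0.png

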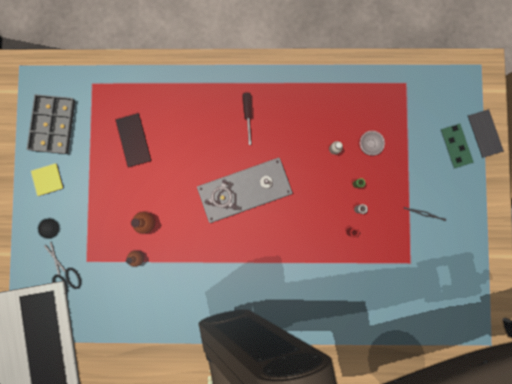

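View pics/s0.png

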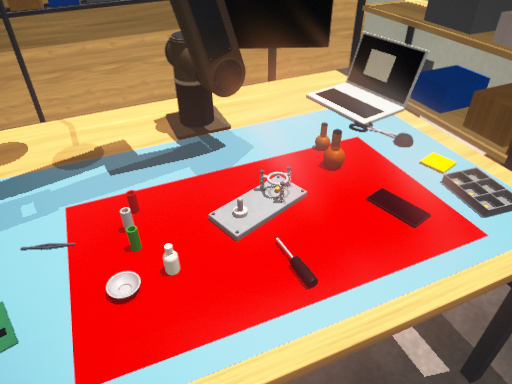

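The top view shows image up as +x and left as +y.
- **Sleeve:** candidates in the top view are green (360,183), metal (362,209) and red (353,232). The metal one fits.
- **Flask:** candidates are large (145,222) and small (136,258). The larger one is meant.
- **Dock:** it is at about (244,190), with the ring at (222,198) and the spigot at (267,182).

I'll confirm these in an enlarged crop.

Run:
```python
import cv2,numpy as np
t=cv2.imread('pics/t0.png');s=cv2.imread('pics/s0.png')
def c(i,x,y,w,h,k): return cv2.resize(i[y:y+h,x:x+w],None,fx=k,fy=k,interpolation=cv2.INTER_CUBIC)
A=c(t,190,150,110,75,4) #440x300
B=c(t,330,170,50,75,4) #200x300
Bm=c(t,120,205,40,75,4) #160
C=c(s,200,155,115,75,4) #460x300
D=c(s,110,185,40,75,4)#160
F=c(s,310,115,45,75,4)#180
cv2.imwrite('pics/c1.png',np.vstack([np.hstack([A,B,Bm]),np.hstack([C,D,F])]))
```

```text
(no output)
```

View pics/c1.png

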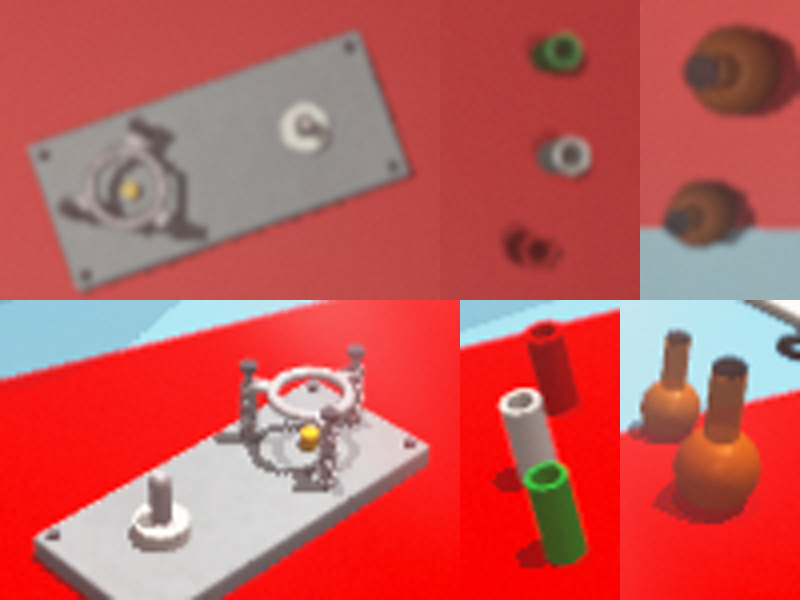

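The crop confirms the grey metal sleeve between the green and red ones, with its rim at top-view (362,208) and scene (125,210). The large flask is at top-view (144,222) and scene (334,160). Next I work out positions from both views.

Run:
```python
from h import *
t=vision.read_camera('top');s=vision.read_camera('scene')
def T(n,u,v,k,z):
    print(n,'top',at(t,*u,z).round(4),'scene',at(s,*v,z).round(4))
g=lambda x,y,x0,y0:((x+.5)/4-.5+x0,(y+.5)/4-.5+y0)
T('sleeve rim',g(130,155,330,170),g(62,102,110,185),0,.06)
T('spigot tip',g(308,125,190,150),g(160,175,200,155),0,.065)
T('ring',g(127,188,190,150),g(313,92,200,155),0,.060)
T('stopper',g(63,70,120,205),g(113,66,310,115),0,.115)
T('ball',g(96,70,120,205),g(97,182,310,115),0,.028)
C=np.array([at(t,*g(x,y,190,150),.018) for x,y in[(28,148),(357,30),(412,172),(82,292)]])
S=[at(s,*g(x,y,200,155),.018) for x,y in[(430,152),(36,241)]]
c=C.mean(0);d=(C[0]+C[3]-C[1]-C[2]);d/=np.linalg.norm(d)
e=(C[0]+C[1]-C[2]-C[3]);print('C',C.round(4),'edges',[np.linalg.norm(C[i]-C[i-1]).round(4) for i in range(4)],'S',S)
print('centre',c,'y axis',d,np.degrees(np.arctan2(d[1],d[0])),'ex',np.degrees(np.arctan2(e[1],e[0])))
print('ring',c+d*.065,'spig',c-d*.065)
```

```text
sleeve rim top [ 0.478  -0.3122  0.06  ] scene [ 0.4812 -0.3127  0.06  ]
spigot tip top [ 0.552  -0.0531  0.065 ] scene [ 0.5551 -0.0522  0.065 ]
ring top [0.509  0.0701 0.06  ] scene [0.509  0.0724 0.06  ]
stopper top [0.4393 0.2896 0.115 ] scene [0.4443 0.2894 0.115 ]
ball top [0.4387 0.2899 0.028 ] scene [0.456  0.2804 0.028 ]
C [[ 0.5392  0.1438  0.018 ]
 [ 0.6235 -0.0888  0.018 ]
 [ 0.5228 -0.1273  0.018 ]
 [ 0.4379  0.1046  0.018 ]] edges [np.float64(0.1087), np.float64(0.2474), np.float64(0.1078), np.float64(0.2469)] S [array([0.54880086, 0.13964394, 0.018     ]), array([ 0.52912697, -0.12562546,  0.018     ])]
centre [0.53086443 0.00808958 0.018     ] y axis [-0.34234574  0.93957405  0.        ] 110.01985395509821 ex 21.05245806314733
ring [0.50861196 0.06916189 0.018     ] spig [ 0.5531169  -0.05298274  0.018     ]
```

```bash
cat >> h.py <<'E'
def to(*P):
    s=telemetry.get_state();M=R.from_quat(s['tcp_rot'])
    print('t',round(s['time'],2),'tcp',s['eef_pos'].round(4),'F',s['contact_force'].round(1),'open',round(s['opening'],3),'ff',round(s['finger_force'],1))
    for p in P: print('  ->',p,'cm',(M.inv().apply(np.array(p)-s['eef_pos'])*100).round(2))
E
python3 -c "
from h import *
print(R.from_quat(telemetry.get_state()['tcp_rot']).as_matrix().round(4))
to((.4795,-.3125,.12))"
```

```text
[[ 9.384e-01  3.455e-01 -3.000e-04]
 [ 3.455e-01 -9.384e-01  1.500e-03]
 [ 2.000e-04 -1.500e-03 -1.000e+00]]
t 0.2 tcp [ 0.2332 -0.633   0.2304] F [-1.  -0.3 -0.2] open 1.0 ff 0.0
  -> (0.4795, -0.3125, 0.12) cm [ 34.19 -21.55  11.08]
```

Request:
arm_command:
  series: [34.2,-21.5,11,0,0,0,0.3,34.2,-21.5,11,0,0,0,0.3,34.2,-21.5,11,0,0,0,0.3,34.2,-21.5,11,0,0,0,0.3,34.2,-21.5,11,0,0,0,0.3,34.2,-21.5,11,0,0,0,0.3,34.2,-21.5,11,0,0,0,0.3,34.2,-21.5,11,0,0,0,0.3,34.2,-21.5,11,0,0,0,0.3,34.2,-21.5,11,0,0,0,0.3]
  force: 40

```text
time: 1.03
eef_pos: [0.4795, -0.3132, 0.1214]
tcp_rot: [0.984, 0.175, 0.0, 0.0]
contact_force: [0.4, -0.6, 0.4]
opening: 0.699
finger_force: 0.0
```

Request:
arm_command:
  series: [0,0,0,0,0,0,0.3,0,0,0,0,0,0,0.3,0,0,0,0,0,0,0.3,0,0,0,0,0,0,0.3]

```text
time: 1.37
eef_pos: [0.4785, -0.3162, 0.1224]
tcp_rot: [0.985, 0.175, 0.0, 0.001]
contact_force: [-0.1, -0.7, 0.2]
opening: 0.703
finger_force: 0.0
```

```bash
python3 -c "
from h import *
to((.4795,-.3125,.12),(.4795,-.3125,.024))
s=snap('scene','s1.png');t=vision.read_camera('top')
print(proj(s,[(.4795,-.3125,.06)]))
A=cv2.resize(s['color'][130:280,60:210],(600,600),interpolation=2);cv2.imwrite('pics/c2.png',A)"
```

```text
t 1.37 tcp [ 0.4785 -0.3162  0.1224] F [-0.1 -0.7  0.2] open 0.703 ff 0.0
  -> (0.4795, -0.3125, 0.12) cm [ 0.22 -0.31  0.24]
  -> (0.4795, -0.3125, 0.024) cm [ 0.22 -0.32  9.84]
[[125.08255664 209.67337326]]
```

View pics/c2.png

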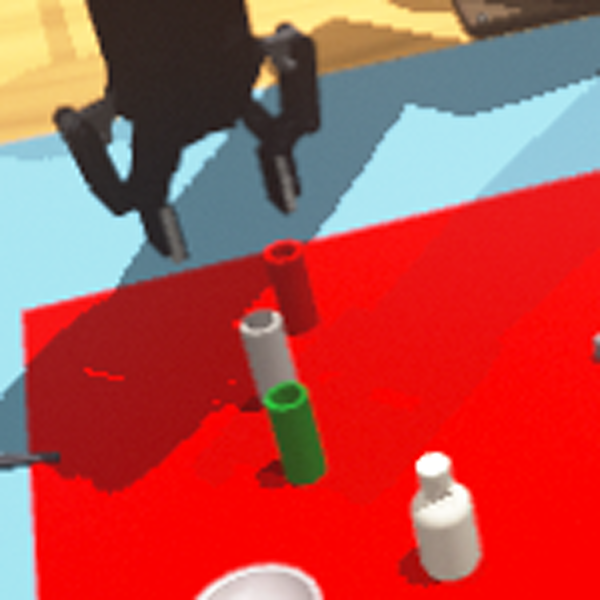

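The gripper is open above and behind the metal sleeve (rim at crop (263,322), matching the projected estimate), and the red and green sleeves are clear of the finger line. I descend with the correction.

Request:
arm_command:
  series: [0.2,-0.3,2.5,0,0,0,0.3,0.2,-0.3,5,0,0,0,0.3,0.2,-0.3,7.5,0,0,0,0.3,0.2,-0.3,9.5,0,0,0,0.3,0.2,-0.3,9.8,0,0,0,0.3,0.2,-0.3,9.8,0,0,0,0.3,0.2,-0.3,9.8,0,0,0,0.3,0.2,-0.3,9.8,0,0,0,0.3]

```text
time: 2.13
eef_pos: [0.4805, -0.313, 0.0259]
tcp_rot: [0.985, 0.175, 0.001, 0.001]
contact_force: [-0.1, 0.4, -0.1]
opening: 0.701
finger_force: 0.0
```

```bash
python3 -c "
from h import *
to((.4795,-.3125,.024))
s=snap('scene','s1.png');t=vision.read_camera('top')
to((.4795,-.3125,.024))
A=cv2.resize(s['color'][140:260,70:190],(480,480),interpolation=2);cv2.imwrite('pics/c3.png',A)"
```

```text
t 2.13 tcp [ 0.4805 -0.313   0.0259] F [-0.1  0.4 -0.1] open 0.701 ff 0.0
  -> (0.4795, -0.3125, 0.024) cm [-0.08 -0.08  0.19]
t 2.23 tcp [ 0.4805 -0.3126  0.0258] F [-1.  -0.2  0.1] open 0.702 ff 0.0
  -> (0.4795, -0.3125, 0.024) cm [-0.09 -0.05  0.18]
```

View pics/c3.png

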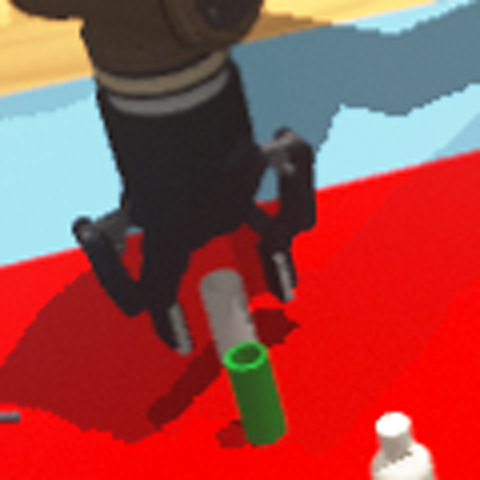

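The sleeve stands between the open fingers (crop (228,290)), so I close.

Request:
arm_command:
  series: [0,0,0,0,0,0,0.5,0,0,0,0,0,0,0.6,0,0,0,0,0,0,0.7,0,0,0,0,0,0,0.8,0,0,0,0,0,0,0.9,0,0,0,0,0,0,0.9,0,0,0,0,0,0,0.9,0,0,0,0,0,0,0.9]

```text
time: 2.9
eef_pos: [0.4799, -0.3117, 0.0244]
tcp_rot: [0.984, 0.175, 0.0, 0.0]
contact_force: [-0.6, 1.2, 4.9]
opening: 0.271
finger_force: 39.4
```

Request:
arm_command:
  series: [0,0,-3,0,0,0,0.9,0,0,-6,0,0,0,0.9,0,0,-9,0,0,0,0.9,0,0,-11,0,0,0,0.9,0,0,-11,0,0,0,0.9,0,0,-11,0,0,0,0.9]

```text
time: 3.4
eef_pos: [0.4799, -0.3119, 0.1345]
tcp_rot: [0.984, 0.175, 0.001, 0.001]
contact_force: [0.5, -0.3, -1.3]
opening: 0.269
finger_force: 39.3
```

```bash
python3 -c "
from h import *
to((.5535,-.0527,.13))"
```

```text
t 3.4 tcp [ 0.4799 -0.3119  0.1345] F [ 0.5 -0.3 -1.3] open 0.269 ff 39.3
  -> (0.5535, -0.0527, 0.13) cm [ 15.86 -21.78   0.42]
```

Request:
arm_command:
  series: [15.9,-21.8,0,0,0,0,0.9,15.9,-21.8,0,0,0,0,0.9,15.9,-21.8,0,0,0,0,0.9,15.9,-21.8,0,0,0,0,0.9,15.9,-21.8,0,0,0,0,0.9,15.9,-21.8,0,0,0,0,0.9,15.9,-21.8,0,0,0,0,0.9,15.9,-21.8,2.5,0,0,0,0.9,15.9,-21.8,3,0,0,0,0.9,15.9,-21.8,3,0,0,0,0.9]

```text
time: 4.23
eef_pos: [0.5501, -0.0509, 0.0992]
tcp_rot: [0.984, 0.176, -0.004, -0.002]
contact_force: [-0.2, 0.6, -0.6]
opening: 0.277
finger_force: 39.4
```

Request:
arm_command:
  series: [0,0,0,0,0,0,0.9,0,0,0,0,0,0,0.9,0,0,0,0,0,0,0.9]

```text
time: 4.48
eef_pos: [0.5538, -0.053, 0.1045]
tcp_rot: [0.985, 0.175, 0.001, 0.0]
contact_force: [0.1, -0.1, -0.6]
opening: 0.271
finger_force: 39.4
```

```bash
python3 -c "
from h import *
to((.5535,-.0527,.10))
s=snap('scene','s2.png');t=snap('top','t2.png')
to((.5535,-.0527,.10))
e=telemetry.get_state()['eef_pos']
for n,c in(('s',s),('t',t)):
  print(n,proj(c,[e-[0,0,.024],(.5535,-.0527,.065),(.5535,-.0527,.03)]).round(1))
A=cv2.resize(s['color'][150:235,190:275],(600,600),interpolation=2)
cv2.imwrite('pics/c4.png',A)"
```

```text
t 4.48 tcp [ 0.5538 -0.053   0.1045] F [ 0.1 -0.1 -0.6] open 0.271 ff 39.4
  -> (0.5535, -0.0527, 0.1) cm [-0.02 -0.04  0.45]
t 4.58 tcp [ 0.5539 -0.0528  0.1047] F [ 0.6 -1.2 -0.8] open 0.27 ff 39.4
  -> (0.5535, -0.0527, 0.1) cm [-0.04 -0.02  0.47]
s [[239.  192.9]
 [239.2 198. ]
 [239.6 209.2]]
t [[266.6 179.7]
 [266.5 180.3]
 [266.2 181.4]]
```

View pics/c4.png

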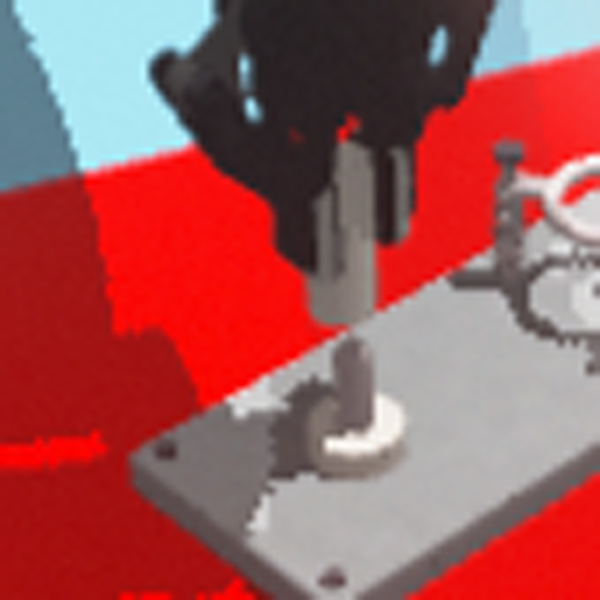

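The sleeve's bottom centre is at crop (342,305) and the spigot tip at (353,340). The sleeve is about 2.5 mm too far left in the image, so I correct by that and lower it slowly, watching the force.

Request:
arm_command:
  series: [0.15,-0.2,0,0,0,0,0.9,0.15,-0.2,0.5,0,0,0,0.9,0.15,-0.2,1,0,0,0,0.9,0.15,-0.2,1.5,0,0,0,0.9,0.15,-0.2,2,0,0,0,0.9,0.15,-0.2,2.3,0,0,0,0.9,0.15,-0.2,2.5,0,0,0,0.9,0.15,-0.2,2.5,0,0,0,0.9]

```text
time: 5.25
eef_pos: [0.554, -0.0497, 0.0782]
tcp_rot: [0.984, 0.175, -0.0, -0.0]
contact_force: [1.0, -0.4, -0.4]
opening: 0.264
finger_force: 39.4
```

```bash
python3 -c "
from h import *
to((.5545,-.0507,.0544))
s=snap('scene','s3.png')
to((.5545,-.0507,.0544))
A=cv2.resize(s['color'][150:235,190:275],(600,600),interpolation=2)
cv2.imwrite('pics/c5.png',A)"
```

```text
t 5.25 tcp [ 0.554  -0.0497  0.0782] F [ 1.  -0.4 -0.4] open 0.264 ff 39.4
  -> (0.5545, -0.0507, 0.0544) cm [0.02 0.12 2.38]
t 5.3 tcp [ 0.554  -0.0497  0.0785] F [ 1.2 -0.3 -0.6] open 0.271 ff 39.4
  -> (0.5545, -0.0507, 0.0544) cm [0.01 0.12 2.41]
```

View pics/c5.png

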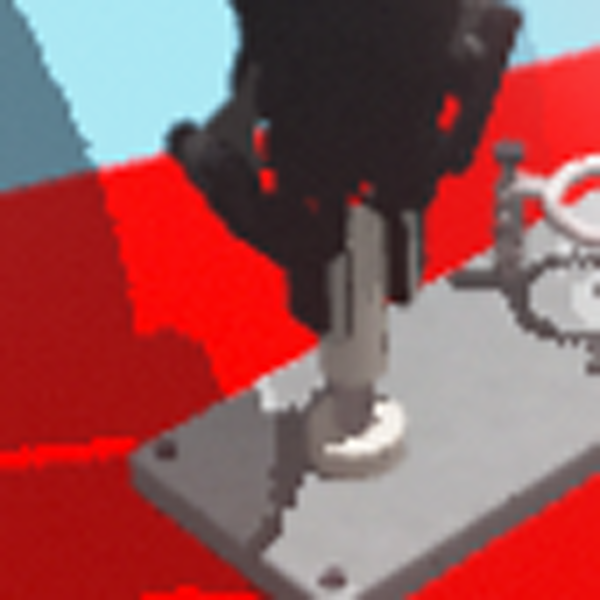

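The sleeve's bottom (centre about crop (354,365)) is now over the spigot (x about 355), with no force. I push it on down to the boss.

Request:
arm_command:
  series: [0,0,0.5,0,0,0,0.9,0,0,1,0,0,0,0.9,0,0,1.5,0,0,0,0.9,0,0,1.9,0,0,0,0.9,0,0,2.1,0,0,0,0.9,0,0,2.3,0,0,0,0.9,0,0,2.3,0,0,0,0.9,0,0,2.3,0,0,0,0.9]

```text
time: 5.97
eef_pos: [0.5541, -0.0497, 0.0557]
tcp_rot: [0.984, 0.176, -0.0, 0.0]
contact_force: [1.2, -0.8, -1.9]
opening: 0.269
finger_force: 39.4
```

Request:
arm_command:
  series: [0,0,0.1,0,0,0,0.9,0,0,0.2,0,0,0,0.9,0,0,0.2,0,0,0,0.9]

```text
time: 6.22
eef_pos: [0.5544, -0.0496, 0.0545]
tcp_rot: [0.984, 0.176, 0.0, -0.0]
contact_force: [-0.6, 0.2, 2.4]
opening: 0.274
finger_force: 39.7
```

Request:
arm_command:
  series: [0,0,0.1,0,0,0,0.9,0,0,0.2,0,0,0,0.9,0,0,0.2,0,0,0,0.9]

```text
time: 6.47
eef_pos: [0.5546, -0.0496, 0.0544]
tcp_rot: [0.984, 0.176, -0.0, -0.0]
contact_force: [-4.9, 0.8, 13.1]
opening: 0.269
finger_force: 40.6
```

The sleeve is seated on the boss: 13 N and no further motion. I release and rise.

Request:
arm_command:
  series: [0,0,-0.2,0,0,0,0.9,0,0,-0.2,0,0,0,0.6,0,0,-0.2,0,0,0,0.45,0,0,-0.2,0,0,0,0.45,0,0,-0.2,0,0,0,0.45,0,0,-2,0,0,0,0.45,0,0,-5,0,0,0,0.45,0,0,-9,0,0,0,0.45,0,0,-13,0,0,0,0.45,0,0,-13,0,0,0,0.45]

```text
time: 7.3
eef_pos: [0.5591, -0.0508, 0.1914]
tcp_rot: [0.984, 0.176, 0.007, 0.003]
contact_force: [1.9, 0.2, 1.2]
opening: 0.55
finger_force: 0.0
```

```bash
python3 -c "
from h import *
to((.441,.2895,.19),(.441,.2895,.068))
"
```

```text
t 7.3 tcp [ 0.5591 -0.0508  0.1914] F [1.9 0.2 1.2] open 0.55 ff 0.0
  -> (0.441, 0.2895, 0.19) cm [  0.68 -36.02  -0.19]
  -> (0.441, 0.2895, 0.068) cm [  0.52 -36.13  12.01]
```

Request:
arm_command:
  series: [1.1,-35.7,0,0,0,0,0.3,1.1,-35.7,0,0,0,0,0.3,1.1,-35.7,0,0,0,0,0.3,1.1,-35.7,0,0,0,0,0.3,1.1,-35.7,0,0,0,0,0.3,1.1,-35.7,0,0,0,0,0.3,1.1,-35.7,0,0,0,0,0.3,1.1,-35.7,0,0,0,0,0.3,1.1,-35.7,0,0,0,0,0.3,1.1,-35.7,0,0,0,0,0.3]

```text
time: 8.13
eef_pos: [0.4391, 0.2929, 0.1814]
tcp_rot: [0.984, 0.178, -0.0, -0.001]
contact_force: [-0.1, -0.6, -0.0]
opening: 0.703
finger_force: 0.0
```

Request:
arm_command:
  series: [0,0,0,0,0,0,0.3,0,0,0,0,0,0,0.3,0,0,0,0,0,0,0.3,0,0,0,0,0,0,0.3]

```text
time: 8.47
eef_pos: [0.4417, 0.2881, 0.1817]
tcp_rot: [0.985, 0.175, -0.0, 0.0]
contact_force: [-0.5, -0.6, 0.1]
opening: 0.701
finger_force: 0.0
```

```bash
python3 -c "
from h import *
s=snap('scene','s4.png');t=snap('top','t4.png')
to((.441,.2895,.068))
print(proj(s,[(.441,.2895,.115),(.441,.2895,.028),(.5545,-.0505,.09),(.5545,-.0505,.03)]).round(1))
A=cv2.resize(s['color'][80:190,300:380],(436,600),interpolation=2)
B=cv2.resize(s['color'][155:235,200:248],(360,600),interpolation=2)
cv2.imwrite('pics/c6.png',np.hstack([A,B]))"
```

```text
t 8.57 tcp [0.4417 0.2883 0.1818] F [0.3 0.3 0.2] open 0.705 ff 0.0
  -> (0.441, 0.2895, 0.068) cm [-0.02 -0.14 11.38]
[[337.3 130.6]
 [333.7 156.9]
 [239.9 189.7]
 [240.6 209.3]]
```

View pics/c6.png

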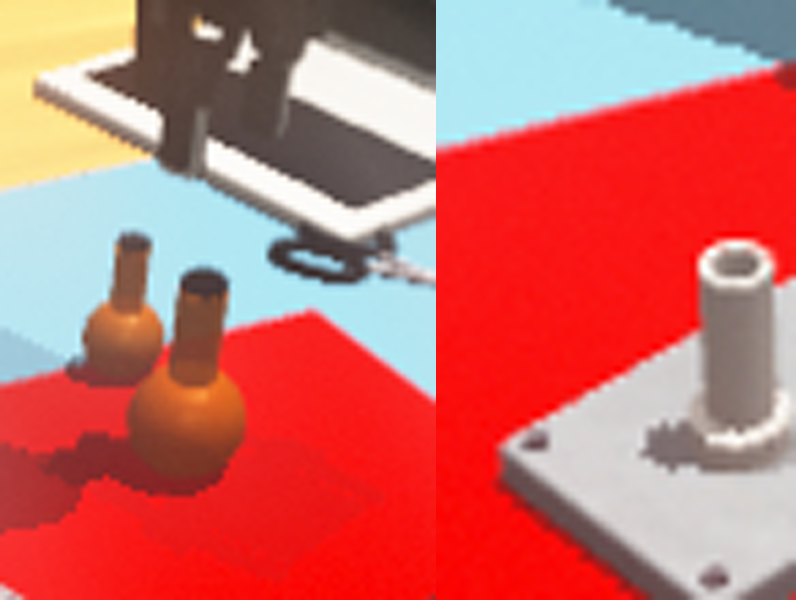

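The sleeve sits on the boss (crop (735,265) to (740,440)). The flask's stopper is at scene (337,131), as predicted. I descend and grip the neck.

Request:
arm_command:
  series: [0.05,-0.1,3,0,0,0,0.3,0.05,-0.1,6,0,0,0,0.3,0.05,-0.1,8.5,0,0,0,0.3,0.05,-0.1,10.5,0,0,0,0.3,0.05,-0.1,11.3,0,0,0,0.3,0.05,-0.1,11.3,0,0,0,0.3,0.05,-0.1,11.3,0,0,0,0.3,0.05,-0.1,11.3,0,0,0,0.3]

```text
time: 9.23
eef_pos: [0.4427, 0.2907, 0.0706]
tcp_rot: [0.985, 0.175, 0.002, -0.0]
contact_force: [-0.4, 0.2, 0.5]
opening: 0.7
finger_force: 0.0
```

Request:
arm_command:
  series: [0,0,0,0,0,0,0.45,0,0,0,0,0,0,0.5,0,0,0,0,0,0,0.55,0,0,0,0,0,0,0.6,0,0,0,0,0,0,0.65,0,0,0,0,0,0,0.7,0,0,0,0,0,0,0.75,0,0,0,0,0,0,0.85,0,0,0,0,0,0,0.85,0,0,0,0,0,0,0.85]
  force: 60

```text
time: 10.07
eef_pos: [0.4414, 0.2908, 0.0693]
tcp_rot: [0.985, 0.175, 0.0, -0.0]
contact_force: [-1.9, 3.1, 3.1]
opening: 0.287
finger_force: 58.5
```

Request:
arm_command:
  series: [0,0,-2,0,0,0,0.85,0,0,-4,0,0,0,0.85,0,0,-6.5,0,0,0,0.85,0,0,-9,0,0,0,0.85,0,0,-11,0,0,0,0.85,0,0,-11,0,0,0,0.85,0,0,-11,0,0,0,0.85,0,0,-11,0,0,0,0.85]

```text
time: 10.73
eef_pos: [0.44, 0.2895, 0.1764]
tcp_rot: [0.984, 0.175, -0.002, 0.001]
contact_force: [-0.9, 0.4, -2.4]
opening: 0.282
finger_force: 59.0
```

```bash
python3 -c "
from h import *
to((.5085,.070,.18),(.5095,.0715,.18))"
```

```text
t 10.73 tcp [0.44   0.2895 0.1764] F [-0.9  0.4 -2.4] open 0.282 ff 59.0
  -> (0.5085, 0.07, 0.18) cm [-1.16 22.97 -0.33]
  -> (0.5095, 0.0715, 0.18) cm [-1.02 22.86 -0.34]
```

Request:
arm_command:
  series: [-0.2,3,0,0,0,0,0.85,-0.3,6,0,0,0,0,0.85,-0.5,9,0,0,0,0,0.85,-0.6,12,0,0,0,0,0.85,-0.8,15,0,0,0,0,0.85,-1,18,0,0,0,0,0.85,-1.1,20.5,0,0,0,0,0.85,-1.2,22.3,0,0,0,0,0.85,-1.2,22.9,0,0,0,0,0.85,-1.2,22.9,0,0,0,0,0.85]

```text
time: 11.57
eef_pos: [0.5083, 0.0701, 0.1765]
tcp_rot: [0.985, 0.174, -0.002, -0.0]
contact_force: [-0.3, 0.3, -2.5]
opening: 0.291
finger_force: 59.4
```

Request:
arm_command:
  series: [0,0,0,0,0,0,0.85,0,0,1,0,0,0,0.85,0,0,2,0,0,0,0.85,0,0,2.5,0,0,0,0.85,0,0,2.5,0,0,0,0.85,0,0,2.5,0,0,0,0.85]

```text
time: 12.07
eef_pos: [0.5084, 0.0718, 0.1528]
tcp_rot: [0.984, 0.176, -0.001, -0.0]
contact_force: [-0.4, -0.1, -2.1]
opening: 0.291
finger_force: 59.4
```

```bash
python3 -c "
from h import *
s=snap('scene','s5.png');t=snap('top','t5.png')
to((.509,.071,.18))
e=telemetry.get_state()['eef_pos']
print(proj(s,[e-[0,0,.0693],e-[0,0,.0413],(.509,.071,.06),(.509,.071,.03)]).round(1))
A=cv2.resize(s['color'][110:210,250:316],(396,600),interpolation=2)
B=cv2.resize(t['color'][160:220,190:250],(400,400),interpolation=2);B=np.vstack([B,B[:200]*0])
cv2.imwrite('pics/c7.png',np.hstack([A,B]))"
```

```text
t 12.17 tcp [0.5093 0.0716 0.154 ] F [-0.1  0.4 -2.3] open 0.288 ff 59.4
  -> (0.509, 0.071, 0.18) cm [-0.04  0.04 -2.6 ]
[[277.9 169.8]
 [278.2 160.6]
 [277.4 177.8]
 [277.1 187.1]]
```

View pics/c7.png

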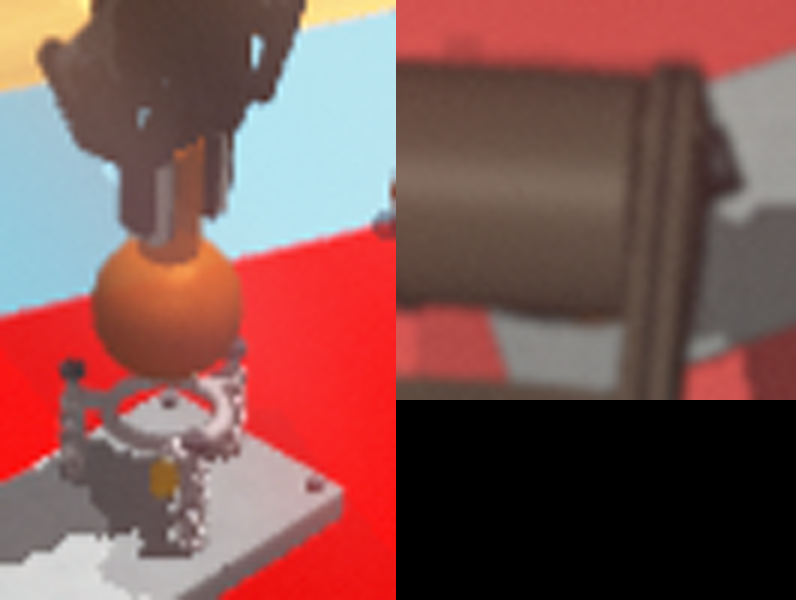

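The ball centre is at crop (168,304) and the ring centre at (167,415). They line up to about 1 mm, so I lower slowly. I expect contact at TCP z of about 0.127 and the ring's bottom at about 0.111.

Request:
arm_command:
  series: [0,-0.05,0.5,0,0,0,0.85,0,-0.05,1,0,0,0,0.85,0,-0.05,1.5,0,0,0,0.85,0,-0.05,2,0,0,0,0.85,0,-0.05,2.2,0,0,0,0.85,0,-0.05,2.4,0,0,0,0.85,0,-0.05,2.6,0,0,0,0.85,0,-0.05,2.7,0,0,0,0.85,0,-0.05,2.7,0,0,0,0.85]

```text
time: 12.92
eef_pos: [0.5103, 0.0715, 0.1279]
tcp_rot: [0.984, 0.175, 0.002, 0.001]
contact_force: [2.4, -0.8, 0.3]
opening: 0.288
finger_force: 59.5
```

Request:
arm_command:
  series: [0.1,0,0,0,0,0,0.85,0.1,0,0.1,0,0,0,0.85,0.1,0,0.2,0,0,0,0.85,0.1,0,0.3,0,0,0,0.85,0.1,0,0.3,0,0,0,0.85]

```text
time: 13.33
eef_pos: [0.5107, 0.0719, 0.1244]
tcp_rot: [0.984, 0.176, 0.001, 0.0]
contact_force: [1.9, -2.7, 3.8]
opening: 0.289
finger_force: 59.8
```

Request:
arm_command:
  series: [0.05,0.1,0.1,0,0,0,0.85,0.05,0.1,0.2,0,0,0,0.85,0.05,0.1,0.3,0,0,0,0.85,0.05,0.1,0.4,0,0,0,0.85,0.05,0.1,0.5,0,0,0,0.85,0.05,0.1,0.5,0,0,0,0.85]

```text
time: 13.83
eef_pos: [0.5113, 0.0713, 0.1192]
tcp_rot: [0.984, 0.175, 0.001, 0.0]
contact_force: [2.1, -0.5, 5.5]
opening: 0.287
finger_force: 60.0
```

Request:
arm_command:
  series: [0.1,0,0.1,0,0,0,0.85,0.1,0,0.2,0,0,0,0.85,0.1,0,0.3,0,0,0,0.85,0.1,0,0.4,0,0,0,0.85,0.1,0,0.5,0,0,0,0.85,0.1,0,0.6,0,0,0,0.85,0.1,0,0.7,0,0,0,0.85,0.1,0,0.7,0,0,0,0.85]

```text
time: 14.5
eef_pos: [0.5118, 0.0715, 0.1127]
tcp_rot: [0.984, 0.176, -0.0, 0.0]
contact_force: [0.5, -1.6, 8.4]
opening: 0.29
finger_force: 60.2
```

Request:
arm_command:
  series: [0,0,0.1,0,0,0,0.85,0,0,0.2,0,0,0,0.85,0,0,0.3,0,0,0,0.85,0,0,0.3,0,0,0,0.85,0,0,0.3,0,0,0,0.85]

```text
time: 14.92
eef_pos: [0.512, 0.0714, 0.1104]
tcp_rot: [0.984, 0.176, -0.0, 0.0]
contact_force: [-0.5, -2.4, 10.8]
opening: 0.289
finger_force: 61.1
```

Request:
arm_command:
  series: [0,0,0.05,0,0,0,0.85,0,0,0.1,0,0,0,0.85,0,0,0.1,0,0,0,0.85,0,0,0.1,0,0,0,0.85]

```text
time: 15.25
eef_pos: [0.5122, 0.0714, 0.1103]
tcp_rot: [0.984, 0.176, -0.0, 0.0]
contact_force: [-1.5, -1.6, 15.1]
opening: 0.287
finger_force: 61.3
```

The hard stop shows: force jumps to 15 N with no further motion. One last look.

```bash
python3 -c "
from h import *
s=snap('scene','s6.png');to()
A=cv2.resize(s['color'][100:240,190:330],(600,600),interpolation=2)
cv2.imwrite('pics/c8.png',A)"
```

```text
t 15.3 tcp [0.5122 0.0714 0.1103] F [-2.6 -2.4 14.9] open 0.289 ff 61.3
```

View pics/c8.png

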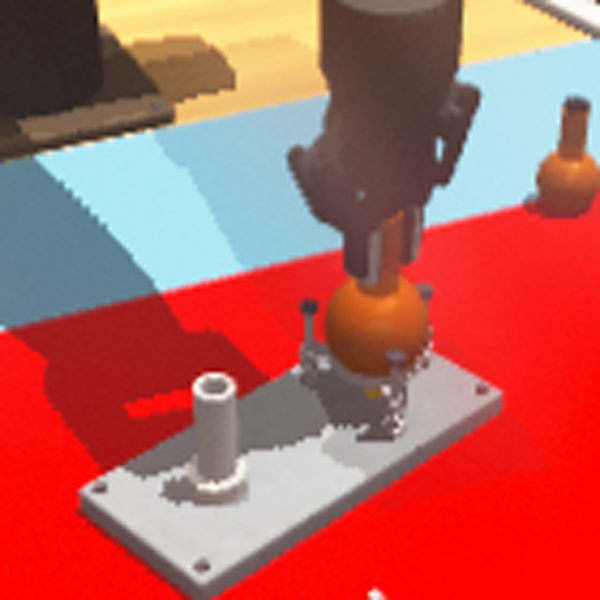

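The flask is upright in the ring (crop (378,325)) with the ring pressed well below the post heads, and the sleeve is seated on the spigot (215,430). I hand it in.

```bash
python3 -c "
from plant import ctrl
print(ctrl.sign_off())"
```

```text
the job is handed in; nothing more can be done
None
```

The sleeve is seated on the spigot and released, and the flask is held upright in the ring at the bottom of its travel with about 15 N; the job was handed in at 15.3 s.

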